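# Replace the used-up roll of abrasive paper

## Robot

A 7-joint arm with a two-finger parallel gripper is mounted at the origin on the work surface. World frame = base frame: x ahead of the robot, y to its left, z up, the work surface at z = 0. Lengths are in m, angles in degrees, forces in N, time in s.
With the tool pointing down it reaches from about 0.4 to 0.85 m from the base axis. Payload 4.4 kg.
Tool frame: the origin (TCP) lies on the mounting face of the last link; the fingertips stand 199 mm ahead of it and the grasp point (between the pads) lies 180 mm ahead of it; z points along the fingers, y is the line along which they close (so a half turn about z gives the same grasp; the last joint's range is limited). The gripper opens to 94 mm and grips with 3 to 60 N. Pads are 16 mm wide; open, the fingers measure 119 mm over their backs; the gripper's body (75 mm by 177 mm) begins 78 mm behind the grasp point.
Start: joints at [62.005, 36.005, 2.206, 86.941, -1.547, 57.084, -1.146], TCP at [0.267, -0.593, 0.405] pointing down, gripper open.
Joint ranges: [-175.42, 175.42], [-21.48, 121.26], [-71.46, 75.88], [10.55, 141.38], [-63.04, 243.04], [13.31, 113.54], [-168.57, 168.57]. Speed limits (degrees/s): [147.25, 147.25, 180, 180, 180, 180, 180].

## Interface

Orientations are given as [roll, pitch, yaw] about the fixed x, y, z axes, in that order (R = Rz(yaw) Ry(pitch) Rx(roll)).
In Python, from workcell import arm gives the robot as it stands.
- The arm moves only by the tool carry_out, never from a script. Its argument "motion" is a list of rows, each a list of 7 numbers: the shift along the world's x, y, z in m, then the turn, a rotation vector about the world's x, y, z in degrees, then the opening, from 0 (shut) to 1 (fully open). A call has 1 to 5 rows; each row is the pose to reach, as a shift and turn from the pose commanded when the call began; what a row does not reach only later rows make up. A row lasts 1/12 s, in which the tool goes at most 41.7 mm and 7.16 degrees, less where a joint would pass 70% of its speed; a pose out of reach is approached as far as the arm can. A call with a gripper value outside its range is refused whole. The fingers move at their own pace and stop on an object; "newtons" is the grip in N (left out, the last holds). Time passes only in rows, so rows that repeat a pose let the fingers close. It gives the time, the measured TCP pose, the force, the opening and the grip force at its end, in the units of the state.
- arm.get_obs(): the state, without advancing time (a new reading comes with each control period).
- arm.read_camera(name): name is "side" or "top"; returns the picture (400x640x3 uint8, blue, green, red); there is no depth.
- arm.camera_model(name): a dict with "mtx" (3x3 intrinsics, pixels), "dist" ([k1, k2, p1, p2, k3] as OpenCV has them; the pictures are not rectified), "rvec" (rotation vector, rad) and "tvec" (3), from world to camera coordinates, as OpenCV has them. Camera axes: x right, y down, z forward; pixel columns grow to the right and rows downward; lengths in m; the calibration is good to about 2 mm. A picture is of the moment at which its call begins. camera_model takes no time and is no camera call.
- arm.finish_job(): hands the job in; it is judged then, once.
Trained networks look in the newest picture that a camera, given by its name, has taken for a name from the list of things; names that differ only in an ending like _2 or _b are one class to them, and where a whole thing is asked for, a point or a joint stands for the part that bears it (a point fixed in the world has none). Each returns a list of dicts, best first, with "score" (0 to 1); they miss things now and then, are a little off and sometimes report something else, mostly with a low value. They report only what shows in the picture. A call takes as long as a camera call. They do not tell look-alikes from the thing itself.
- arm.spot_in(camera, thing): "extent" ([left, top, right, bottom] in pixels, round what is visible of it).
The state is a dict: "clock": time; "joints": joint angles; "joint_vel": joint speeds; "joint_torque": joint torques, N m; "eef_pos": TCP position; "orientation": TCP orientation; "ft_force": force on the tool from outside, world axes, zero at the start; "moment": the same for the moment, N m; "gripper_width": finger opening in m; "grasp_force": force on a finger pad.
Only numpy, scipy, OpenCV 4.12 (cv2) and the standard library are available. Lean on these libraries where they do the work, as an engineer would, in place of code of your own. Each camera call takes 0.05 s, during which the arm holds its last target. There are 200 camera calls.

## Task

One of the three spindles of the abrasive-paper holder carries only a bare cardboard core: that roll is used up. Take the bare core off and put it in the steel scrap tray, then mount the new roll that stands on the bench on the spindle this frees, all the way down on the board. Leave the other two rolls on their spindles and do not disturb the hammer, the steel block or the bracelet.

Things in the scene. Friction and masses are not known exactly. Their poses are not given: they have to be found in the camera images.
- holder: wooden board 90 x 280 x 18 mm, fixed to the bench, with a row of three upright steel spindles 95 mm apart, 12 mm thick, 75 mm high above the board, the last 8 mm tapered. Origin: centre of its underside; x across the board (away from the robot at yaw 0), y along the row to the left, z up. Each spindle carries a roll or the core, standing on the board; which is where varies.
- spindle_left (a point): point on the axis of the left spindle (seen from the robot: +y end of the row) at the board's top face, where the underside of a seated roll lies; z up along the spindle
- spindle_middle (a point): point on the axis of the middle spindle (seen from the robot: centre of the row) at the board's top face, where the underside of a seated roll lies; z up along the spindle
- spindle_right (a point): point on the axis of the right spindle (seen from the robot: -y end of the row) at the board's top face, where the underside of a seated roll lies; z up along the spindle
- bare_core: the used-up roll: a bare cardboard tube 30 mm outside, 20 mm bore and 60 mm high, about 25 g, on one of the spindles. The thinnest of the four. Origin: centre of its lower end; z along its axis (up at the start). Loose on the spindle (4 mm play all round).
- part_roll: roll in use, still good: grey-beige abrasive paper wound to 44 mm diameter on a cardboard tube 30 mm outside, 20 mm bore and 60 mm high, about 100 g, on one of the spindles. Stays there. Origin: centre of its lower end; z along its axis.
- full_roll: roll hardly used: the same, wound to 60 mm diameter, about 200 g, on one of the spindles. Stays there. Origin: centre of its lower end; z along its axis.
- new_roll: the new roll, standing upright on the bench: grey-beige abrasive paper wound to 60 mm diameter on a cardboard tube 30 mm outside, 20 mm bore and 60 mm high, about 200 g, firm and rigid. Origin: centre of its lower end; z along its axis (up). Its bore has 4 mm play all round on a spindle.
- tray: square open steel scrap tray 140 x 140 x 30 mm outside, 4 mm walls and floor, empty, fixed to the bench. Origin: centre of its underside; x and y along its sides, z up. The core may stand or lie in it.
- hammer: bystander: hammer 260 mm long lying on the bench. Origin: centre of the underside; x along the handle, towards the head.
- bench_block: bystander: steel bench block 70 x 70 x 25 mm on the bench. Origin: centre of its underside.
- bracelet: bystander: metal bracelet, ring 68 mm outside, 12 mm high, lying flat on the bench. Origin: centre of its underside.
Not all that is in view belongs to the job. Leave any turquoise look-alike of the bare_core alone. Of the things that look like the tray, the larger one is meant.

How it is judged (in metres and radians):
At the end, for the whole second after the job is handed in: New roll upright (0.08 rad) on the spindle that carried the core, within 8 mm of its axis and 4 mm of the board; core inside the tray (origin within 68 mm of its centre along each side, below 35 mm); both at rest; the other two rolls within 15 mm of their start ((horizontal distance between new_roll and spindle_left below 0.008 m or horizontal distance between new_roll and spindle_middle below 0.008 m or horizontal distance between new_roll and spindle_right below 0.008 m) and z of new_roll in the frame of spindle_left below 0.004 m and angle between new_roll's own z axis and vertical below 0.08 rad and x of bare_core in the frame of tray between -0.068 and 0.068 m and y of bare_core in the frame of tray between -0.068 and 0.068 m and z of bare_core in the frame of tray below 0.035 m and linear speed of new_roll below 0.02 m/s and linear speed of bare_core below 0.03 m/s and distance of each of part_roll, full_roll from where it was at the start of the episode below 0.015 m); the robot touches nothing.
It fails at once if one of the two good rolls is taken off or pushed (moved over 15 mm) (distance of any of part_roll, full_roll from where it was at the start of the episode above 0.015 m).
It fails at once if the hammer, the steel block or the bracelet is moved over 30 mm (distance of any of hammer, bench_block, bracelet from where it was at the start of the episode above 0.03 m).
It also fails if it takes over 54 s, if anything falls off the work surface, if the arm or the gripper's body presses on something with over 40 N, if the wrist force passes 120 N, or if a joint passes its speed limit or range.

## Working session

There is one attempt and no reset: what is moved stays moved. The work goes in short steps, Python scripts to look and compute and a tool call to move; the robot and the scene stay as the last step left them, time stands still between calls to the robot, and variables do not carry over. Pictures are saved under pics/ and viewed, at most 10 in all, crops included, and the job is handed in when it is done.

Besides the shell and the picture viewer there is one more tool, called after "Call:" as name(argument=value, ...), one argument or row to a line, values as JSON. carry_out: Moves the arm, as the interface text tells. Its arguments: {"type":"object","properties":{"motion":{"type":"array","items":{"type":"array","items":{"type":"number"}}},"newtons":{"type":"number"}},"required":["motion"]}

```bash
mkdir -p pics; ls; python3 - <<'E'
from workcell import arm
import cv2
for c in("side","top"):
    cv2.imwrite(f"pics/{c}0.png",arm.read_camera(c))
    for t in("holder","bare_core","part_roll","full_roll","new_roll","tray","hammer","bench_block","bracelet"):
        print(c,t,[(round(d["score"],2),[round(float(v)) for v in d["extent"]]) for d in arm.spot_in(c,t)])
o=arm.get_obs();print(o["clock"],o["eef_pos"],o["orientation"],o["gripper_width"])
E
```

```text
pics
side holder [(0.79, [339, 220, 418, 366])]
side bare_core [(0.68, [344, 207, 359, 242]), (0.61, [353, 226, 371, 254])]
side part_roll [(0.56, [368, 294, 398, 344]), (0.53, [366, 175, 428, 235]), (0.23, [338, 223, 416, 365])]
side full_roll [(0.95, [350, 250, 394, 303])]
side new_roll [(0.57, [269, 162, 330, 196]), (0.56, [290, 182, 315, 214])]
side tray [(0.9, [270, 160, 331, 198]), (0.68, [268, 146, 301, 164])]
side hammer [(0.74, [367, 172, 430, 237]), (0.62, [225, 249, 265, 281])]
side bench_block [(0.77, [225, 247, 268, 283]), (0.48, [334, 225, 418, 363])]
side bracelet [(0.63, [445, 272, 482, 306])]
top holder [(0.71, [350, 169, 444, 214])]
top bare_core [(0.59, [328, 175, 342, 190])]
top part_roll [(0.61, [422, 189, 446, 205])]
top full_roll [(0.76, [390, 176, 413, 202])]
top new_roll [(0.72, [274, 196, 299, 218])]
top tray [(0.76, [207, 177, 257, 224]), (0.76, [155, 186, 197, 230])]
top hammer [(0.65, [259, 111, 348, 146])]
top bench_block [(0.65, [346, 251, 373, 276])]
top bracelet [(0.57, [389, 130, 416, 146]), (0.56, [274, 199, 298, 220])]
1.0 [ 0.26671948 -0.59278065  0.40468894] [ 1.79997526e+02 -6.42059873e-04  2.42228877e+01] 0.09376002676185341
```

```bash
python3 - <<'E'
import cv2
a=cv2.imread("pics/top0.png")[95:295,140:460];cv2.imwrite("pics/topc.png",cv2.resize(a,(800,500),interpolation=cv2.INTER_CUBIC))
a=cv2.imread("pics/side0.png")[130:380,210:510];cv2.imwrite("pics/sidec.png",cv2.resize(a,(720,600),interpolation=cv2.INTER_CUBIC))
E
```

```text
(no output)
```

View pics/topc.png

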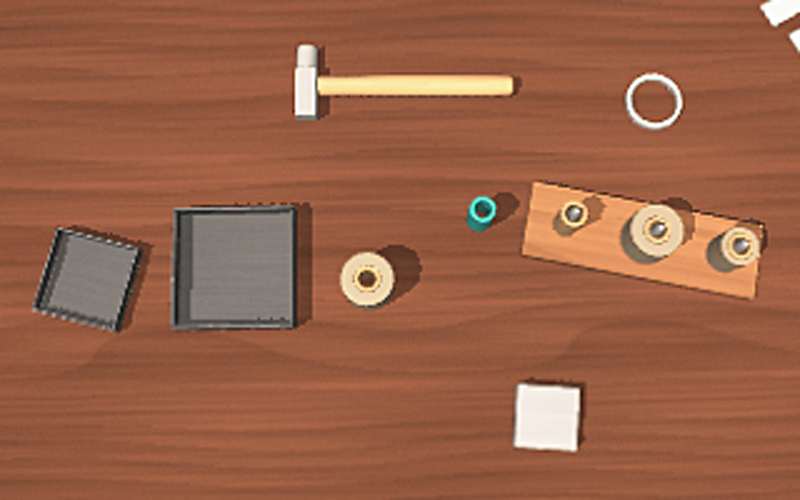

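View pics/sidec.png

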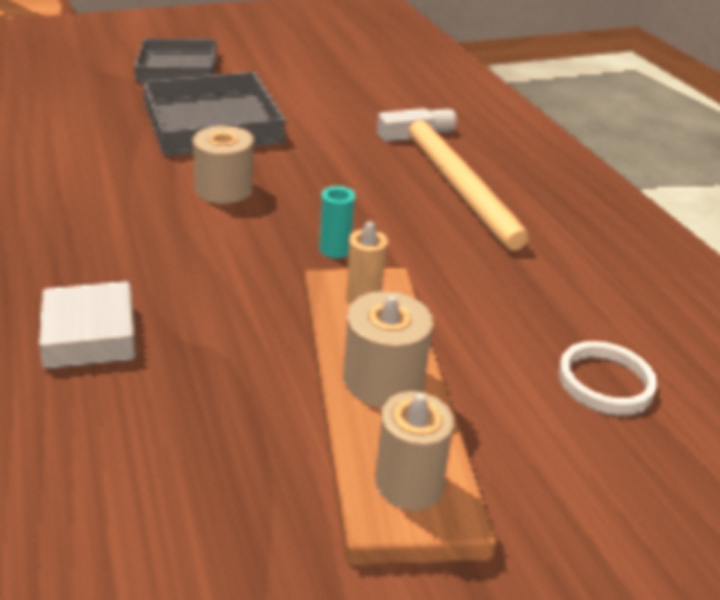

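The core is on the spindle nearest the turquoise decoy: about (369,181) in the top image, (363,230) in the side image. The full roll is in the middle, the part roll at the far end. The new roll is at about (286,206) in the top image, and the larger tray lies left of it. Next I convert these to world positions.

```bash
cat > h.py <<'E'
import cv2,numpy as np
from workcell import arm
def ray(c,px):
    m=arm.camera_model(c);R=cv2.Rodrigues(np.array(m["rvec"],float))[0];t=np.array(m["tvec"],float).ravel()
    u=cv2.undistortPoints(np.array([[px]],float),np.array(m["mtx"],float),np.array(m["dist"],float))[0,0]
    return -R.T@t,R.T@np.array([u[0],u[1],1])
def at(c,px,z):
    o,d=ray(c,px);return (o+d*(z-o[2])/d[2])[:2]
def proj(c,P):
    m=arm.camera_model(c)
    return cv2.projectPoints(np.array(P,float).reshape(-1,3),np.array(m["rvec"],float),np.array(m["tvec"],float),np.array(m["mtx"],float),np.array(m["dist"],float))[0][:,0]
E
python3 - <<'E'
from h import *
np.set_printoptions(precision=4,suppress=True)
T=lambda x,y:((x+.5)/2.5-.5+140,(y+.5)/2.5-.5+95)
S=lambda x,y:((x+.5)/2.4-.5+210,(y+.5)/2.4-.5+130)
for c in("top","side"):print(c,ray(c,(320,200)))
for n,c,p,z in[("boardA","t",(533,182),.018),("boardB","t",(763,224),.018),("boardC","t",(754,298),.018),("boardD","t",(523,253),.018),
 ("bS1","s",(307,270),.018),("bS2","s",(407,270),.018),("bS3","s",(493,543),.018),("bS4","s",(349,550),.018),
 ("tip1","t",(576,211),.093),("tip2","t",(659,228),.093),("tip3","t",(741,244),.093),
 ("tip1","s",(370,224),.093),("tip2","s",(391,297),.093),("tip3","s",(419,395),.093),
 ("core","t",(573,214),.078),("core","s",(369,240),.078),("full","t",(657,230),.078),("full","s",(390,317),.078),("part","t",(740,246),.078),("part","s",(418,415),.078),
 ("new","t",(367,279),.06),("new","s",(223,138),.06),("turq","t",(482,210),.06),("turq","s",(338,194),.06),
 ("tray","t",(174,207),.03),("tray","t",(296,205),.03),("tray","t",(297,327),.03),("tray","t",(172,328),.03),
 ("hamm","t",(514,85),.02),("brac","t",(654,100),.012),("block","t",(548,417),.025)]:
    print(n,c,at("top",T(*p),z) if c=="t" else at("side",S(*p),z))
E
```

```text
top (array([0.3775, 0.1406, 1.0828]), array([ 0.1553, -0.0561, -0.9872]))
side (array([ 0.3499, -0.5989,  0.4704]), array([ 0.2372,  0.8386, -0.4904]))
boardA t [ 0.6397 -0.0197]
boardB t [ 0.584  -0.2919]
boardC t [ 0.4963 -0.2732]
boardD t [ 0.5553 -0.0041]
bS1 s [ 0.5574 -0.0052]
bS2 s [ 0.6414 -0.0259]
bS3 s [ 0.5816 -0.2942]
bS4 s [ 0.4969 -0.2775]
tip1 t [ 0.5879 -0.054 ]
tip2 t [ 0.5673 -0.1444]
tip3 t [ 0.5477 -0.2346]
tip1 s [ 0.5892 -0.0574]
tip2 s [ 0.5698 -0.1476]
tip3 s [ 0.5497 -0.2403]
core t [ 0.5878 -0.0534]
core s [ 0.5895 -0.0574]
full t [ 0.5679 -0.1463]
full s [ 0.5692 -0.1506]
part t [ 0.548  -0.2389]
part s [ 0.5501 -0.2416]
new t [0.5228 0.1756]
new s [0.5244 0.1728]
turq t [0.5981 0.0456]
turq s [0.6001 0.0431]
tray t [0.6155 0.3985]
tray t [0.6149 0.2572]
tray t [0.4741 0.2563]
tray t [0.4756 0.3978]
hamm t [ 0.7593 -0.0023]
brac t [ 0.741  -0.1732]
block t [ 0.3671 -0.0235]
```

Call:
carry_out(
  motion=[
    [0.08, 0.1345, 0, 0, 0, 13.4, 1],
    [0.08, 0.1345, 0, 0, 0, 13.4, 1],
    [0.08, 0.1345, 0, 0, 0, 13.4, 1],
    [0.08, 0.1345, 0, 0, 0, 13.4, 1],
    [0.08, 0.1345, 0, 0, 0, 13.4, 1],
  ],
  newtons=12,
)

```text
clock: 1.42
eef_pos: [0.3516, -0.4519, 0.4049]
orientation: [-179.9, -0.3, 38.2]
ft_force: [0.2, -0.3, 0.5]
gripper_width: 0.0939
grasp_force: 0.0
```

Call:
carry_out(
  motion=[
    [0.08, 0.1345, 0, 0, 0, 13.4, 1],
    [0.08, 0.1345, 0, 0, 0, 13.4, 1],
    [0.08, 0.1345, 0, 0, 0, 13.4, 1],
    [0.08, 0.1345, 0, 0, 0, 13.4, 1],
    [0.08, 0.1345, 0, 0, 0, 13.4, 1],
  ],
)

```text
clock: 1.83
eef_pos: [0.4307, -0.3176, 0.405]
orientation: [180.0, -0.3, 51.6]
ft_force: [-0.4, 0.4, 0.0]
gripper_width: 0.0943
grasp_force: 0.0
```

Call:
carry_out(
  motion=[
    [0.08, 0.1345, 0, 0, 0, 13.4, 1],
    [0.08, 0.1345, 0, 0, 0, 13.4, 1],
    [0.08, 0.1345, 0, 0, 0, 13.4, 1],
    [0.08, 0.1345, 0, 0, 0, 13.4, 1],
    [0.08, 0.1345, 0, 0, 0, 13.4, 1],
  ],
)

```text
clock: 2.25
eef_pos: [0.5101, -0.1831, 0.405]
orientation: [179.9, -0.3, 65.0]
ft_force: [-0.1, 0.4, 0.2]
gripper_width: 0.0939
grasp_force: 0.0
```

Call:
carry_out(
  motion=[
    [0.08, 0.1345, 0, 0, 0, 13.4, 1],
    [0.08, 0.1345, 0, 0, 0, 13.4, 1],
    [0.08, 0.1345, 0, 0, 0, 13.4, 1],
    [0.08, 0.1345, 0, 0, 0, 13.4, 1],
    [0.08, 0.1345, 0, 0, 0, 13.4, 1],
  ],
)

```text
clock: 2.67
eef_pos: [0.5895, -0.0485, 0.4049]
orientation: [179.9, -0.3, 78.3]
ft_force: [0.1, -0.4, 0.4]
gripper_width: 0.0943
grasp_force: 0.0
```

Call:
carry_out(
  motion=[
    [0, 0, -0.02, 0, 0, 0, 1],
    [0, 0, -0.04, 0, 0, 0, 1],
    [0, 0, -0.04, 0, 0, 0, 1],
    [0, 0, -0.04, 0, 0, 0, 1],
  ],
)

```text
clock: 3.0
eef_pos: [0.5863, -0.0564, 0.364]
orientation: [-179.9, 0.1, 77.7]
ft_force: [-0.1, -0.1, 0.0]
gripper_width: 0.0938
grasp_force: 0.0
```

```bash
python3 - <<'E'
from h import *
o=arm.get_obs();print(o["clock"],o["eef_pos"],o["orientation"],o["joints"])
for c in("side","top"):cv2.imwrite(f"pics/{c}1.png",arm.read_camera(c))
a=cv2.imread("pics/side1.png")[130:330,280:480];b=cv2.imread("pics/top1.png")[100:300,300:500]
cv2.imwrite("pics/c1.png",cv2.resize(np.hstack([a,b]),(800,400),interpolation=cv2.INTER_CUBIC))
E
```

```text
3.0 [ 0.58628298 -0.05638587  0.364018  ] [-1.79871031e+02  6.97778280e-02  7.77288496e+01] [ 11.26950363  34.11670463 -13.34653742  99.19801464  10.08983444
  47.99633909 -18.92313266]
```

View pics/c1.png

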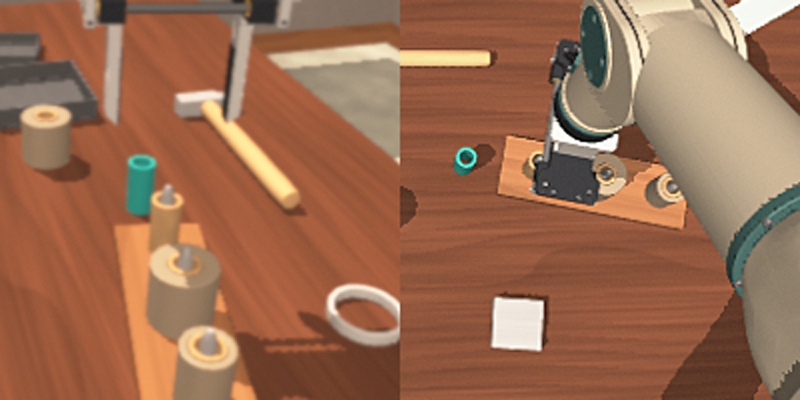

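Overshoot settles out. The fingers hang either side of the core's spindle, closing across the row, so I descend and grip.

Call:
carry_out(
  motion=[
    [0.002, -0.0005, -0.03, 0, 0, 0, 1],
    [0.002, -0.0005, -0.06, 0, 0, 0, 1],
    [0.002, -0.0005, -0.09, 0, 0, 0, 1],
    [0.002, -0.0005, -0.115, 0, 0, 0, 1],
    [0.002, -0.0005, -0.125, 0, 0, 0, 1],
  ],
)

```text
clock: 3.52
eef_pos: [0.5881, -0.0559, 0.2378]
orientation: [-179.8, 0.0, 77.8]
ft_force: [-0.3, -0.2, 0.2]
gripper_width: 0.0936
grasp_force: 0.0
```

Call:
carry_out(
  motion=[
    [0, 0, 0, 0, 0, 0, 1],
    [0, 0, 0, 0, 0, 0, 0],
    [0, 0, 0, 0, 0, 0, 0],
    [0, 0, 0, 0, 0, 0, 0],
    [0, 0, 0, 0, 0, 0, 0],
  ],
  newtons=12,
)

```text
clock: 3.93
eef_pos: [0.5894, -0.0553, 0.2413]
orientation: [179.8, -0.0, 77.8]
ft_force: [-0.0, 0.7, 0.1]
gripper_width: 0.0708
grasp_force: 0.0
```

Call:
carry_out(
  motion=[
    [0, 0, 0, 0, 0, 0, 0],
    [0, 0, 0, 0, 0, 0, 0],
    [0, 0, 0, 0, 0, 0, 0],
    [0, 0, 0, 0, 0, 0, 0],
    [0, 0, 0, 0, 0, 0, 0],
  ],
)

```text
clock: 4.35
eef_pos: [0.5887, -0.0552, 0.2397]
orientation: [-180.0, -0.0, 77.8]
ft_force: [0.3, 0.4, 0.5]
gripper_width: 0.0374
grasp_force: 0.0
```

Call:
carry_out(
  motion=[
    [0, 0, 0, 0, 0, 0, 0],
    [0, 0, 0, 0, 0, 0, 0],
    [0, 0, 0, 0, 0, 0, 0],
    [0, 0, 0, 0, 0, 0, 0],
  ],
)

```text
clock: 4.68
eef_pos: [0.5887, -0.0552, 0.2396]
orientation: [-180.0, -0.0, 77.8]
ft_force: [0.3, -0.3, -0.4]
gripper_width: 0.0288
grasp_force: 12.0
```

Call:
carry_out(
  motion=[
    [0, 0, 0.015, 0, 0, 0, 0],
    [0, 0, 0.04, 0, 0, 0, 0],
    [0, 0, 0.07, 0, 0, 0, 0],
    [0, 0, 0.1, 0, 0, 0, 0],
    [0, 0, 0.11, 0, 0, 0, 0],
  ],
)

```text
clock: 5.1
eef_pos: [0.5899, -0.0552, 0.3537]
orientation: [179.6, -0.1, 77.8]
ft_force: [0.1, -0.7, -0.4]
gripper_width: 0.0288
grasp_force: 12.0
```

Call:
carry_out(
  motion=[
    [0, 0, 0, 0, 0, 0, 0],
    [0, 0, 0, 0, 0, 0, 0],
  ],
)

```text
clock: 5.27
eef_pos: [0.5884, -0.0554, 0.3493]
orientation: [-180.0, 0.0, 77.8]
ft_force: [0.3, 0.1, -0.7]
gripper_width: 0.0289
grasp_force: 12.0
```

```bash
python3 - <<'E'
from h import *
cv2.imwrite("pics/side2.png",arm.read_camera("side")[100:330,260:480])
E
```

```text
(no output)
```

View pics/side2.png

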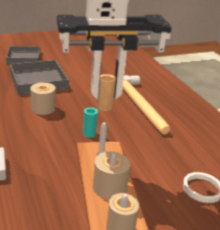

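The core is held clear of the spindle. Now to the tray.

Call:
carry_out(
  motion=[
    [-0.0045, 0.038, 0, 0, 0, 0, 0],
    [-0.009, 0.076, 0, 0, 0, 0, 0],
    [-0.0135, 0.114, 0, 0, 0, 0, 0],
    [-0.018, 0.152, 0, 0, 0, 0, 0],
    [-0.022, 0.19, 0, 0, 0, 0, 0],
  ],
)

```text
clock: 5.73
eef_pos: [0.5656, 0.1361, 0.3474]
orientation: [-179.8, 0.1, 77.8]
ft_force: [0.8, -0.0, -0.5]
gripper_width: 0.0285
grasp_force: 12.0
```

Call:
carry_out(
  motion=[
    [-0.0045, 0.038, 0, 0, 0, 0, 0],
    [-0.009, 0.076, 0, 0, 0, 0, 0],
    [-0.0135, 0.114, 0, 0, 0, 0, 0],
    [-0.018, 0.152, 0, 0, 0, 0, 0],
    [-0.022, 0.193, 0, 0, 0, 0, 0],
  ],
)

```text
clock: 6.15
eef_pos: [0.5438, 0.3285, 0.3471]
orientation: [-179.8, 0.2, 77.8]
ft_force: [0.7, -0.2, -0.7]
gripper_width: 0.0287
grasp_force: 12.0
```

Call:
carry_out(
  motion=[
    [0, 0, -0.02, 0, 0, 0, 0],
    [0, 0, -0.05, 0, 0, 0, 0],
    [0, 0, -0.08, 0, 0, 0, 0],
    [0, 0, -0.1, 0, 0, 0, 0],
    [0, 0, -0.11, 0, 0, 0, 0],
  ],
)

```text
clock: 6.57
eef_pos: [0.5428, 0.3266, 0.2343]
orientation: [-179.7, 0.4, 77.9]
ft_force: [0.5, -0.5, -0.1]
gripper_width: 0.0286
grasp_force: 12.0
```

Call:
carry_out(
  motion=[
    [0, 0, 0, 0, 0, 0, 0],
    [0, 0, -0.005, 0, 0, 0, 0],
    [0, 0, -0.01, 0, 0, 0, 0],
    [0, 0, -0.01, 0, 0, 0, 0],
  ],
)

```text
clock: 6.9
eef_pos: [0.5449, 0.3277, 0.2298]
orientation: [180.0, -0.0, 77.8]
ft_force: [0.3, -1.0, -0.2]
gripper_width: 0.0289
grasp_force: 12.0
```

Call:
carry_out(
  motion=[
    [0, 0, -0.0015, 0, 0, 0, 0],
    [0, 0, -0.0015, 0, 0, 0, 0],
    [0, 0, -0.0015, 0, 0, 0, 0.6],
    [0, 0, -0.0015, 0, 0, 0, 0.6],
    [0, 0, -0.0015, 0, 0, 0, 0.6],
  ],
)

```text
clock: 7.32
eef_pos: [0.5448, 0.3278, 0.2286]
orientation: [180.0, -0.0, 77.8]
ft_force: [-0.4, -1.1, 0.6]
gripper_width: 0.0452
grasp_force: 0.0
```

Call:
carry_out(
  motion=[
    [0, 0, 0, 0, 0, 0, 0.6],
    [0, 0, 0, 0, 0, 0, 0.6],
  ],
)

```text
clock: 7.48
eef_pos: [0.5448, 0.3278, 0.2283]
orientation: [180.0, -0.0, 77.8]
ft_force: [1.6, 0.6, -0.8]
gripper_width: 0.0551
grasp_force: 0.0
```

Call:
carry_out(
  motion=[
    [0, 0, 0.02, 0, 0, 0, 0.6],
    [0, 0, 0.05, 0, 0, 0, 0.6],
    [0, 0, 0.08, 0, 0, 0, 1],
    [0, 0, 0.1, 0, 0, 0, 1],
    [0, 0, 0.12, 0, 0, 0, 1],
  ],
)

```text
clock: 7.9
eef_pos: [0.5448, 0.3278, 0.3499]
orientation: [179.9, -0.1, 77.8]
ft_force: [0.4, 0.6, -0.1]
gripper_width: 0.0731
grasp_force: 0.0
```

Call:
carry_out(
  motion=[
    [-0.005, -0.035, 0, 0, 0, 0, 1],
    [-0.01, -0.07, 0, 0, 0, 0, 1],
    [-0.015, -0.105, 0, 0, 0, 0, 1],
    [-0.02, -0.14, 0, 0, 0, 0, 1],
    [-0.0215, -0.153, 0, 0, 0, 0, 1],
  ],
)

```text
clock: 8.32
eef_pos: [0.5226, 0.1692, 0.3481]
orientation: [-180.0, 0.3, 77.5]
ft_force: [-0.2, -1.6, -0.6]
gripper_width: 0.0939
grasp_force: 0.0
```

Call:
carry_out(
  motion=[
    [0, 0, 0, 0, 0, 0, 1],
    [0, 0, 0, 0, 0, 0, 1],
    [0, 0, 0, 0, 0, 0, 1],
  ],
)

```text
clock: 8.57
eef_pos: [0.5234, 0.1767, 0.3484]
orientation: [180.0, -0.1, 77.9]
ft_force: [0.4, 0.4, 0.1]
gripper_width: 0.0938
grasp_force: 0.0
```

```bash
python3 - <<'E'
from h import *
o=arm.get_obs();print(o["clock"],o["eef_pos"],o["orientation"])
for c in("side","top"):cv2.imwrite(f"pics/{c}3.png",arm.read_camera(c))
a=cv2.imread("pics/side3.png")[100:300,220:420];b=cv2.imread("pics/top3.png")[100:300,180:380]
cv2.imwrite("pics/c3.png",cv2.resize(np.hstack([a,b]),(800,400),interpolation=cv2.INTER_CUBIC))
E
```

```text
8.5667 [0.52343155 0.17674275 0.34841395] [ 1.79974448e+02 -1.29229063e-01  7.79335303e+01]
```

View pics/c3.png

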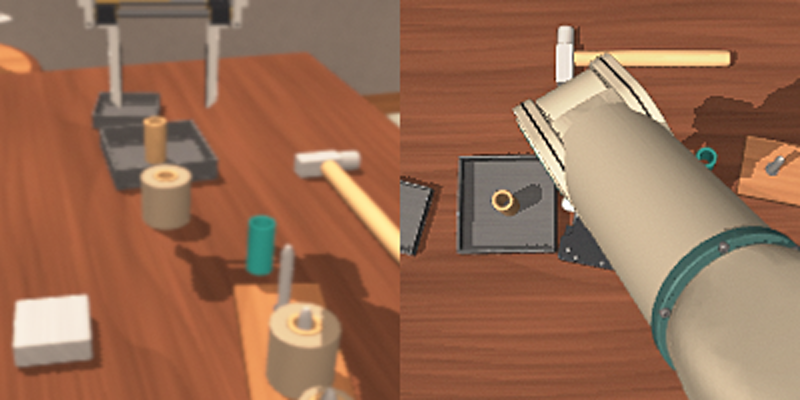

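The core stands in the tray, at about (503,200) in the crop, and the spindle is free at (285,270). The fingers are above the new roll, so I descend and grip it.

Call:
carry_out(
  motion=[
    [0, -0.0005, -0.03, 0, 0, 0, 1],
    [0, -0.0005, -0.06, 0, 0, 0, 1],
    [0, -0.0005, -0.09, 0, 0, 0, 1],
    [0, -0.0005, -0.115, 0, 0, 0, 1],
    [0, -0.0005, -0.128, 0, 0, 0, 1],
  ],
)

```text
clock: 9.08
eef_pos: [0.5222, 0.1756, 0.2171]
orientation: [-179.8, 0.1, 78.0]
ft_force: [0.0, -0.5, 0.7]
gripper_width: 0.0941
grasp_force: 0.0
```

Call:
carry_out(
  motion=[
    [0, 0, 0, 0, 0, 0, 1],
    [0, 0, 0, 0, 0, 0, 1],
    [0, 0, 0, 0, 0, 0, 0],
    [0, 0, 0, 0, 0, 0, 0],
    [0, 0, 0, 0, 0, 0, 0],
  ],
  newtons=30,
)

```text
clock: 9.5
eef_pos: [0.5237, 0.1746, 0.2214]
orientation: [179.9, -0.1, 77.8]
ft_force: [-0.0, -0.0, -0.5]
gripper_width: 0.0773
grasp_force: 0.0
```

Call:
carry_out(
  motion=[
    [0, 0, 0, 0, 0, 0, 0],
    [0, 0, 0, 0, 0, 0, 0],
    [0, 0, 0, 0, 0, 0, 0],
    [0, 0, 0, 0, 0, 0, 0],
    [0, 0, 0, 0, 0, 0, 0],
  ],
)

```text
clock: 9.92
eef_pos: [0.5236, 0.1742, 0.2208]
orientation: [179.9, -0.0, 77.8]
ft_force: [0.6, -0.4, 5.3]
gripper_width: 0.0598
grasp_force: 30.0
```

Call:
carry_out(
  motion=[
    [0, 0, 0.02, 0, 0, 0, 0],
    [0, 0, 0.05, 0, 0, 0, 0],
    [0, 0, 0.08, 0, 0, 0, 0],
    [0, 0, 0.11, 0, 0, 0, 0],
    [0, 0, 0.12, 0, 0, 0, 0],
  ],
)

```text
clock: 10.33
eef_pos: [0.5239, 0.1746, 0.3434]
orientation: [179.8, -0.2, 77.8]
ft_force: [0.3, 0.3, -2.6]
gripper_width: 0.0597
grasp_force: 30.0
```

Call:
carry_out(
  motion=[
    [0.007, -0.024, 0, 0, 0, 0, 0],
    [0.014, -0.048, 0, 0, 0, 0, 0],
    [0.021, -0.072, 0, 0, 0, 0, 0],
    [0.028, -0.096, 0, 0, 0, 0, 0],
    [0.035, -0.12, 0, 0, 0, 0, 0],
  ],
)

```text
clock: 10.75
eef_pos: [0.5578, 0.053, 0.3388]
orientation: [-179.9, 0.0, 77.8]
ft_force: [-0.3, -0.2, -1.7]
gripper_width: 0.0596
grasp_force: 30.0
```

Call:
carry_out(
  motion=[
    [0.007, -0.024, 0, 0, 0, 0, 0],
    [0.014, -0.048, 0, 0, 0, 0, 0],
    [0.021, -0.072, 0, 0, 0, 0, 0],
    [0.026, -0.095, 0, 0, 0, 0, 0],
    [0.0302, -0.11, 0, 0, 0, 0, 0],
  ],
)

```text
clock: 11.17
eef_pos: [0.588, -0.0589, 0.3385]
orientation: [-179.9, 0.1, 77.7]
ft_force: [-1.3, 0.3, -2.3]
gripper_width: 0.0594
grasp_force: 30.0
```

Call:
carry_out(
  motion=[
    [0, 0, 0, 0, 0, 0, 0],
    [0, 0, 0, 0, 0, 0, 0],
    [0, 0, 0, 0, 0, 0, 0],
    [0, 0, 0, 0, 0, 0, 0],
    [0, 0, 0, 0, 0, 0, 0],
  ],
)

```text
clock: 11.58
eef_pos: [0.5882, -0.0542, 0.34]
orientation: [-180.0, -0.0, 78.0]
ft_force: [-0.4, 0.1, -2.2]
gripper_width: 0.0596
grasp_force: 30.0
```

```bash
python3 - <<'E'
from h import *
o=arm.get_obs();print(o["clock"],o["eef_pos"],o["orientation"])
for c in("side","top"):cv2.imwrite(f"pics/{c}4.png",arm.read_camera(c))
a=cv2.imread("pics/side4.png")[150:300,280:430];b=cv2.imread("pics/top4.png")[120:270,310:460]
cv2.imwrite("pics/c4.png",cv2.resize(np.hstack([a,b]),(800,400),interpolation=cv2.INTER_CUBIC))
E
```

```text
11.5833 [ 0.58820925 -0.05415196  0.34000243] [-1.79959910e+02 -3.93961079e-02  7.79598366e+01]
```

View pics/c4.png

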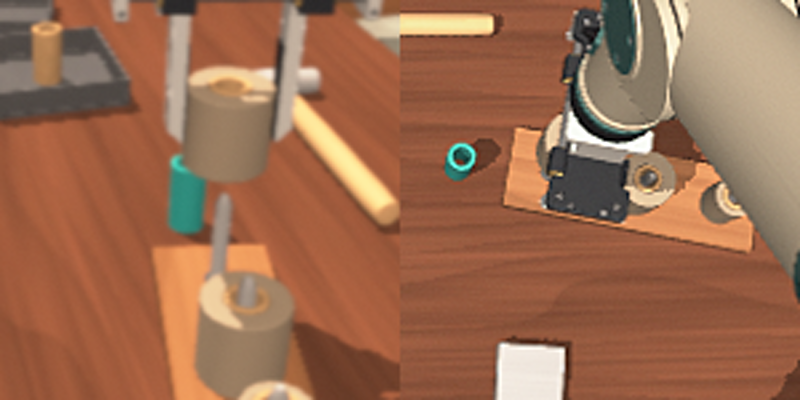

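The roll hangs above the free spindle: tip at (224,197) in the crop, roll top centre at (231,84). I compare the two.

```bash
python3 - <<'E'
from h import *
np.set_printoptions(precision=4,suppress=True)
S=lambda x,y:((x+.5)/(8/3)-.5+280,(y+.5)/(8/3)-.5+150)
print("tip",at("side",S(224,196),.093),"roll",at("side",S(231,84),.1795))
g=cv2.imread("pics/side4.png")
# expected outlines for roll at tcp xy (+) and spindle
p=proj("side",[[.5887,-.0555,.093],[.5887,-.0555,.03],[.5887,-.0555,.1795],[.5887,-.0555,.1195]])
print(((p-[280,150]+.5)*8/3-.5))
a=cv2.resize(g[150:240,330:400],(560,720),interpolation=cv2.INTER_CUBIC)[100:700];cv2.imwrite("pics/z4.png",a)
E
```

```text
tip [ 0.5887 -0.0577] roll [ 0.5877 -0.0553]
[[222.8864 194.3056]
 [216.5424 266.6153]
 [232.5941  83.9699]
 [225.7296 161.9521]]
```

View pics/z4.png

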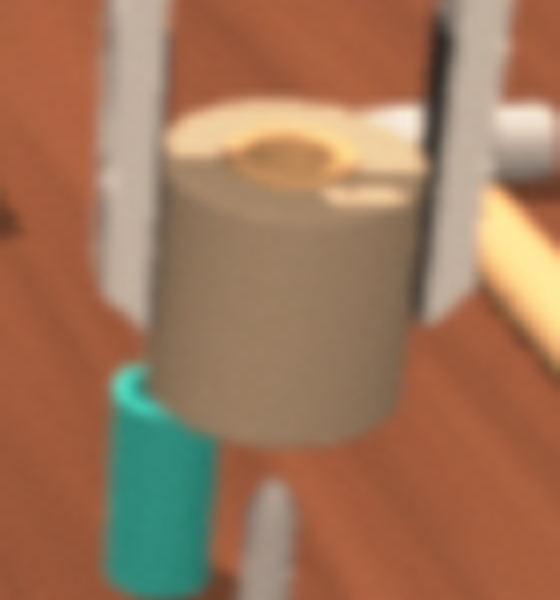

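Alignment is within about 2 mm. I nudge +1.5 mm in x and lower while watching the force.

Call:
carry_out(
  motion=[
    [0.0015, 0, -0.01, 0, 0, 0, 0],
    [0.0015, 0, -0.02, 0, 0, 0, 0],
    [0.0015, 0, -0.027, 0, 0, 0, 0],
    [0.0015, 0, -0.034, 0, 0, 0, 0],
    [0.0015, 0, -0.04, 0, 0, 0, 0],
  ],
)

```text
clock: 12.1
eef_pos: [0.5896, -0.0558, 0.2988]
orientation: [-179.9, 0.0, 77.8]
ft_force: [0.4, -1.1, -2.3]
gripper_width: 0.0597
grasp_force: 30.0
```

Call:
carry_out(
  motion=[
    [0, 0, 0, 0, 0, 0, 0],
    [0, 0, 0, 0, 0, 0, 0],
  ],
)

```text
clock: 12.27
eef_pos: [0.5898, -0.0558, 0.2996]
orientation: [-179.9, 0.0, 77.8]
ft_force: [0.6, -0.1, -1.8]
gripper_width: 0.06
grasp_force: 30.0
```

Call:
carry_out(
  motion=[
    [0, 0, -0.01, 0, 0, 0, 0],
    [0, 0, -0.022, 0, 0, 0, 0],
    [0, 0, -0.034, 0, 0, 0, 0],
    [0, 0, -0.044, 0, 0, 0, 0],
    [0, 0, -0.05, 0, 0, 0, 0],
  ],
)

```text
clock: 12.68
eef_pos: [0.5893, -0.0558, 0.2481]
orientation: [-179.9, 0.0, 77.8]
ft_force: [-0.4, 0.2, -2.1]
gripper_width: 0.0594
grasp_force: 30.0
```

Call:
carry_out(
  motion=[
    [0, 0, -0.004, 0, 0, 0, 0],
    [0, 0, -0.008, 0, 0, 0, 0],
    [0, 0, -0.01, 0, 0, 0, 0],
    [0, 0, -0.011, 0, 0, 0, 0],
    [0, 0, -0.011, 0, 0, 0, 0],
  ],
)

```text
clock: 13.1
eef_pos: [0.59, -0.0558, 0.2392]
orientation: [180.0, -0.0, 77.8]
ft_force: [-1.0, 1.2, -2.7]
gripper_width: 0.0596
grasp_force: 30.0
```

Call:
carry_out(
  motion=[
    [0, 0, -0.0008, 0, 0, 0, 0],
    [0, 0, -0.0008, 0, 0, 0, 0],
    [0, 0, -0.0008, 0, 0, 0, 1],
    [0, 0, -0.0008, 0, 0, 0, 1],
    [0, 0, -0.0008, 0, 0, 0, 1],
  ],
)

```text
clock: 13.52
eef_pos: [0.5901, -0.0558, 0.2388]
orientation: [180.0, -0.0, 77.8]
ft_force: [0.5, -0.9, 0.1]
gripper_width: 0.0761
grasp_force: 0.0
```

Call:
carry_out(
  motion=[
    [0, 0, 0, 0, 0, 0, 1],
    [0, 0, 0, 0, 0, 0, 1],
    [0, 0, 0, 0, 0, 0, 1],
  ],
)

```text
clock: 13.77
eef_pos: [0.59, -0.0558, 0.2385]
orientation: [180.0, -0.0, 77.8]
ft_force: [0.4, 0.5, -0.3]
gripper_width: 0.093
grasp_force: 0.0
```

Call:
carry_out(
  motion=[
    [0, 0, 0.02, 0, 0, 0, 1],
    [0, 0, 0.05, 0, 0, 0, 1],
    [0, 0, 0.08, 0, 0, 0, 1],
    [0, 0, 0.12, 0, 0, 0, 1],
    [0, 0, 0.15, 0, 0, 0, 1],
  ],
)

```text
clock: 14.18
eef_pos: [0.59, -0.0557, 0.391]
orientation: [179.9, -0.0, 77.8]
ft_force: [0.3, -0.2, -0.0]
gripper_width: 0.0939
grasp_force: 0.0
```

Call:
carry_out(
  motion=[
    [0, 0, 0, 0, 0, 0, 1],
    [0, 0, 0, 0, 0, 0, 1],
    [0, 0, 0, 0, 0, 0, 1],
    [0, 0, 0, 0, 0, 0, 1],
    [0, 0, 0, 0, 0, 0, 1],
  ],
)

```text
clock: 14.6
eef_pos: [0.5895, -0.0558, 0.3868]
orientation: [-179.8, 0.0, 77.8]
ft_force: [0.4, -0.7, 0.0]
gripper_width: 0.0941
grasp_force: 0.0
```

```bash
python3 - <<'E'
from h import *
for c in("side","top"):cv2.imwrite(f"pics/{c}5.png",arm.read_camera(c))
a=cv2.imread("pics/side5.png")[140:360,260:480]
cv2.imwrite("pics/c5.png",cv2.resize(a,(594,594),interpolation=cv2.INTER_CUBIC))
print(arm.get_obs()["clock"])
E
```

```text
14.7
```

View pics/c5.png

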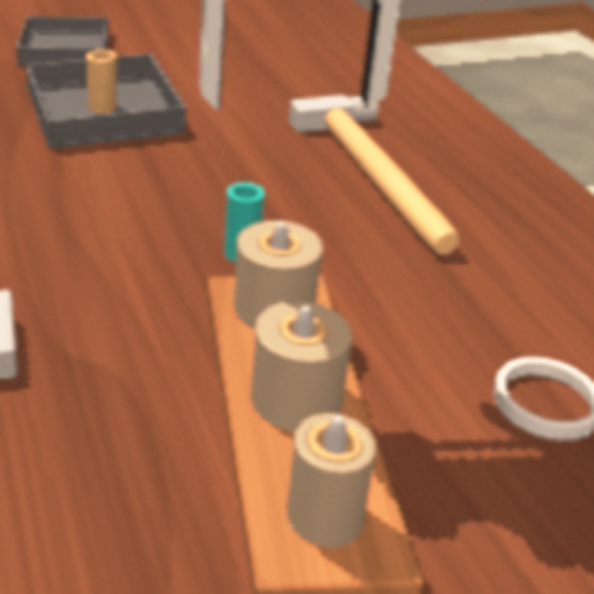

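The new roll is seated upright on the left spindle, with its top at (279,243) in the crop and level with its neighbours. The core stands in the tray at (102,80), the other two rolls are in place, and the gripper is clear.

```bash
python3 -c "
from workcell import arm
print(arm.finish_job())"
```

```text
the job is handed in; nothing more can be done
None
```

I put the bare core in the larger scrap tray, seated the new roll on the left spindle, and handed the job in at about 14.7 s; the last picture showed nothing else moved, but no verdict came back.

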